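# Clear the chips and gauge the gearbox cover

## Robot

A 7-joint arm with a two-finger parallel gripper is mounted at the origin on the work surface. World frame = base frame: x ahead of the robot, y to its left, z up, the work surface at z = 0. Lengths are in mm, angles in rad, forces in N, time in s.
With the tool pointing down it reaches from about 425 to 950 mm from the base axis. Payload 4.7 kg.
Tool frame: the origin (TCP) lies at the very end of the fingers, on their centre line; the grasp point (between the pads) lies 19 mm behind it; z points along the fingers, y is the line along which they close (so a half turn about z gives the same grasp; the last joint's range is limited). The gripper opens to 87 mm and grips with 3 to 60 N. Pads are 19 mm wide; open, the fingers measure 117 mm over their backs; the gripper's body (75 mm by 190 mm) begins 51 mm behind the grasp point.
Start: joints at [-1.211, 0.469, -0.049, 1.532, 0.024, 1.141, -0.082], TCP at [255.84, 624.656, 222.573] pointing down, gripper open.
Joint ranges: [-2.59, 2.59], [-0.33, 1.99], [-1.39, 1.29], [0.1, 2.45], [-1.04, 4.18], [0.21, 1.99], [-2.66, 2.66]. Speed limits (rad/s): [2.57, 2.57, 3.14, 3.14, 3.14, 3.14, 3.14].

## Interface

Orientations are given as a unit quaternion [w, x, y, z].
In Python, from cell import readout, viewer, ticket gives the robot as it stands.
- The arm moves only by the shell command python3 -m creep 'ROWS' [FORCE]. ROWS is JSON, a list of rows, each an object of numbers: "dx", "dy", "dz": the shift along the tool's x, y, z in units of 800 mm (1.0 is 800 mm); "wx", "wy", "wz": the turn, a rotation vector about the tool's x, y, z in units of pi rad (1.0 is pi rad); "fingers": the finger opening in mm, from 0 to 87. In form: [{"dx": .., "dy": .., "dz": .., "wx": .., "wy": .., "wz": .., "fingers": ..}, ...]. A call has 1 to 12 rows; each row is the pose to reach, as a shift and turn from the pose commanded when the call began, along the tool's axes at that moment, turning the shorter way round; what a row does not reach only later rows make up. A row lasts 1/10 s, in which the tool goes at most 50 mm and 8.59 degrees, less where a joint would pass 70% of its speed; a pose out of reach is approached as far as the arm can. A call with a number of a shift or a turn outside -1 to 1 is refused whole. A call with a gripper value outside its range is refused whole. The fingers move at their own pace and stop on an object; FORCE is the grip in N (left out, the last holds). Time passes only in rows, so rows that repeat a pose let the fingers close. It gives the time, the measured TCP pose, the force, the opening and the grip force at its end, in the units of the state.
- readout.observe(): the state, without advancing time (a new reading comes with each control period).
- viewer.read_camera(name): name is "scene" or "top" or "wrist"; returns the picture (384x512x3 uint8, red, green, blue); there is no depth.
- viewer.calibration(name): a dict with "intrinsics" (3x3 intrinsics, pixels), "origin" and "rotation" of the camera in the world; the wrist camera has in their place "hand_eye" (4x4, takes a point from camera to tool coordinates, whose origin is the TCP and whose axes are the flange's). Camera axes: x right, y up, looking along -z (the intrinsics and any distortion apply to the point x, -y, -z); pixel columns grow to the right and rows downward; lengths in mm; the calibration is good to about 2 mm. The wrist camera is an equidistant fisheye: a pixel r from the principal point sees the ray r / f radians off the axis. A picture is of the moment at which its call begins: read the wrist's pose just before it. calibration takes no time and is no camera call.
- ticket.finish_job(): hands the job in; it is judged then, once.
The state is a dict: "t": time; "joints": joint angles; "joint_velocities": joint speeds; "joint_torque": joint torques, N m; "position": TCP position; "ee_rot": TCP orientation; "contact_force": force on the tool from outside, world axes, zero at the start; "torque": the same for the moment, N m; "opening": finger opening in mm; "grip_force": force on a finger pad.
Only numpy, scipy, OpenCV 4.12 (cv2) and the standard library are available. Lean on these libraries where they do the work, as an engineer would, in place of code of your own. Each camera call takes 0.05 s, during which the arm holds its last target. There are 200 camera calls.

## Task

Use the scraper block to wipe all the sharp steel chips off the gearbox cover onto the bench (never touch them with the fingers or the probe), then stand the scraper upright on the bench and let it go. Then take the yellow thickness probe from its rest and hold it upright with its tip on the red spot, the probe's wide side (its 44 mm width) lined up with the blue lines, pressed gently so that the spring tip is about half-way in. Finish while still holding it like that, without letting go, and leave the can, the carton and the jar alone.

Things in the scene. Friction and masses are not known exactly. Their poses are not given: they have to be found in the camera images.
- cover: gearbox cover, a heavy fixed casting 200 (own x) by 150 (own y) by 40 mm high, bare flat machined top with six small brass-coloured flush plugs near its edge, and two low round ears (12 mm high, reaching 18 mm out) at the foot of each long side. Origin at the centre of its underside, on the bench; the top face lies 40 mm above the bench. Its own x runs along the long side. It does not move
- spot (a point): centre of the painted mark on the cover's top face, 40 mm above the bench: a red spot 16 mm across with a blue line to either side of it, 62 mm over all and 4 mm wide, flat paint. Its x runs along the blue lines, z up. It lies anywhere within 40 mm (cover x) and 35 mm (cover y) of the middle of the top face and may be covered by chips at first
- chip0_center (a point): centre of loose dark steel chip 1, 18 x 12 x 6 mm, 10 g, lying flat on the cover's top face within 43 mm (cover x) and 32 mm (cover y) of its middle at the start
- chip1_center (a point): centre of loose dark steel chip 2, 18 x 12 x 6 mm, 10 g, lying flat on the cover's top face within 43 mm (cover x) and 32 mm (cover y) of its middle at the start
- chip2_center (a point): centre of loose dark steel chip 3, 18 x 12 x 6 mm, 10 g, lying flat on the cover's top face within 43 mm (cover x) and 32 mm (cover y) of its middle at the start
- chip3_center (a point): centre of loose dark steel chip 4, 18 x 12 x 6 mm, 10 g, lying flat on the cover's top face within 43 mm (cover x) and 32 mm (cover y) of its middle at the start
- scraper_center (a point): middle of the grip of the scraper block, 45 mm above the scraper's underside (it stands on the bench). Scraper: orange foot 36 (x) by 120 (y) by 22 mm high with flat upright faces, carrying a black grip bar 24 (x) by 70 (y) mm from 22 to 62 mm height; pinch the bar across x. z up; 0.15 to 0.31 kg
- probe_center (a point): middle of the yellow body of the thickness probe. Body 44 (x) by 26 (y) by 80 mm high, so its top is 40 mm above this point and its underside 40 mm below; pinch it across y. Below the body a steel nose 20 mm across, 27 mm long, then the spring tip. The relaxed tip end is 85 mm below this point on the body's axis. z up along the axis; a dark screen sits on the +x face. 0.14 to 0.31 kg
- probe_tip (a point): the rounded (5 mm radius) end of the probe's spring tip, at its lowest point. z up along the probe
- plunger (a joint): how far the spring tip is pushed into the probe, m: 0 relaxed, 0.012 fully in. It takes 2 N to start it and 0.4 N more for each mm (about 4.4 N half-way, 6.8 N fully in)
- rest: black block with a red base edge, about 90 by 80 by 60 mm high, fixed, with a square hole 34 mm wide through the middle. The probe starts standing in it, its body's underside resting on the block's top and its nose and tip hanging free in the hole (the relaxed tip end 15 mm above the bench): lift it straight up at least 50 mm to clear. Origin at the centre of its underside
- can_mid (a point): bystander: blue can with a white band, 60 mm across, 115 mm high; this point is 50 mm above its foot
- carton_mid (a point): bystander: cardboard carton 70 x 100 x 60 mm; this point is 30 mm above its underside
- jar_mid (a point): bystander: white jar with red lid 56 mm across, 70 mm high; this point is 35 mm above its foot
Not all that is in view belongs to the job. What is meant by the part that bears probe_center is not turquoise, and is the larger of those in its own colour.

How it is judged (in metres and radians):
On the way, in this order (a step that is already met when the one before it is completed fails the run):
1. all four chips have been wiped off the cover (height (world z) of each of chip0_center, chip1_center, chip2_center, chip3_center below 0.025 m), for 0.2 s.
2. the scraper stands released on the bench (height (world z) of scraper_center below 0.055 m and angle between scraper_center's own z axis and vertical below 0.15 rad and contact force between the fingers and scraper below 0.1 N and linear speed of scraper below 0.02 m/s), for 0.2 s.
At the end, for the whole second after the job is handed in: Probe held still, tip on the cover within 8 mm of the spot, 2.5 to 9.5 mm in, push 1.5 to 10 N, within 0.12 rad of upright and 0.175 rad of the blue lines, off its rest; chips on the bench; scraper released on the bench, upright within 0.15 rad, grip middle under 55 mm (all of step 1 and all of step 2 and horizontal distance between probe_tip and spot below 0.008 m and height (world z) of probe_tip between 0.036 and 0.044 m and value of joint plunger between 0.0025 and 0.0095 m and angle between probe_center's own z axis and vertical below 0.12 rad and angle between the x axis of probe_center and the x axis of spot, either way round below 0.175 rad and contact force between probe and cover between 1.5 and 10 N and contact force between the fingers and probe above 1 N and contact force between probe and rest below 0.1 N and linear speed of probe below 0.02 m/s); the arm keeps its last pose, push and grip.
It fails at once if the fingers or the arm touch a chip (contact force between any of the fingers, the arm and chip0 above 0.3 N or contact force between any of the fingers, the arm and chip1 above 0.3 N or contact force between any of the fingers, the arm and chip2 above 0.3 N or contact force between any of the fingers, the arm and chip3 above 0.3 N).
It fails at once if the probe touches a chip (contact force between probe and chip0 above 0.3 N or contact force between probe and chip1 above 0.3 N or contact force between probe and chip2 above 0.3 N or contact force between probe and chip3 above 0.3 N).
It fails at once if the probe is pressed on the cover with more than 20 N (contact force between probe and cover above 20 N).
It fails at once if a bystander (can, carton, jar) is moved more than 20 mm (distance of any of can_mid, carton_mid, jar_mid from where it was at the start of the episode above 0.02 m).
It also fails if it takes over 66 s, if anything falls off the work surface, if the arm or the gripper's body presses on something with over 40 N, if the wrist force passes 120 N, or if a joint passes its speed limit or range.

## Working session

There is one attempt and no reset: what is moved stays moved. The work goes in short steps, Python scripts to look and compute and a shell command to move; the robot and the scene stay as the last step left them, time stands still between calls to the robot, and variables do not carry over. Pictures are saved under pics/ and viewed, at most 11 in all, crops included, and the job is handed in when it is done.

```bash
mkdir -p pics; python3 - <<'E'
from cell import readout, viewer
import cv2, numpy as np
s=readout.observe(); print(s)
for n in ("top","scene"):
    im=viewer.read_camera(n); cv2.imwrite(f"pics/{n}0.png",cv2.cvtColor(im,cv2.COLOR_RGB2BGR))
for n in ("top","scene","wrist"): print(n,viewer.calibration(n))
E
```

```text
{'t': 0.0, 'joints': array([-1.2109231 ,  0.4694424 , -0.04864729,  1.53370052,  0.02408555,
        1.14103834, -0.08232507]), 'joint_velocities': array([-5.83433474e-04, -6.72340781e-04,  7.16819136e-05, -1.33301067e-03,
       -2.60414902e-04,  7.79759706e-04,  7.55653472e-05]), 'joint_torque': array([ 1.18426087e-04, -5.07977593e+01, -8.09389818e-02, -2.36160403e+01,
       -6.13726233e-02,  3.80078028e-02,  1.80671896e-04]), 'position': array([255.58482332, 624.0714419 , 221.49618287]), 'ee_rot': array([-1.74248511e-04,  1.93141396e-01,  9.81170422e-01, -9.86536318e-04]), 'contact_force': array([-1.14859037, -0.73992245,  1.04319133]), 'torque': array([-0.00061937,  0.03082156, -0.03966918]), 'grip_force': 0.0, 'opening': 86.60296582557895}
top {'intrinsics': array([[460.92749091,   0.        , 257.65357764],
       [  0.        , 460.92749091, 191.79017913],
       [  0.        ,   0.        ,   1.        ]]), 'origin': array([ 292.08444285,  -80.7094463 , 1341.51193708]), 'rotation': array([-0.67837428, -0.07246787,  0.07915257,  0.72683672])}
scene {'intrinsics': array([[369.80691178,   0.        , 260.88157848],
       [  0.        , 369.80691178, 189.16758516],
       [  0.        ,   0.        ,   1.        ]]), 'origin': array([1304.32963443,  -89.04831295,  888.73697853]), 'rotation': array([0.67198963, 0.25838466, 0.26157419, 0.64284232])}
wrist {'intrinsics': array([[297.31863964,   0.        , 257.34678603],
       [  0.        , 297.31863964, 189.87527642],
       [  0.        ,   0.        ,   1.        ]]), 'hand_eye': array([[-6.15719295e-04,  9.58848502e-01,  2.83917542e-01,
         7.88415979e+01],
       [ 9.99999807e-01,  5.65845333e-04,  2.57677726e-04,
         3.05590007e-01],
       [ 8.64204856e-05,  2.83917645e-01, -9.58848665e-01,
        -1.62959423e+02],
       [ 0.00000000e+00,  0.00000000e+00,  0.00000000e+00,
         1.00000000e+00]])}
```

```bash
ls; python3 - <<'E'
import cv2
a=cv2.imread('pics/top0.png'); cv2.imwrite('pics/top0b.png',cv2.resize(a,(800,600),interpolation=cv2.INTER_CUBIC))
E
```

```text
pics
```

View pics/top0b.png

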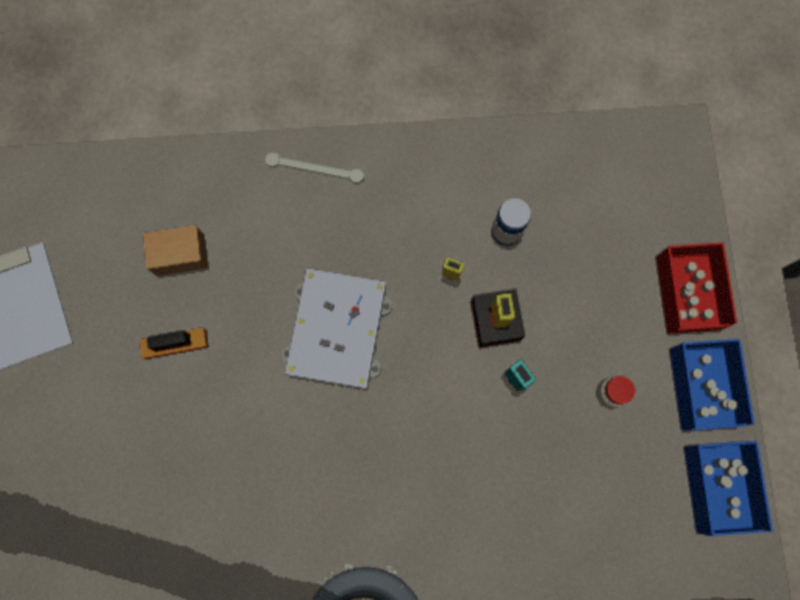

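View pics/scene0.png

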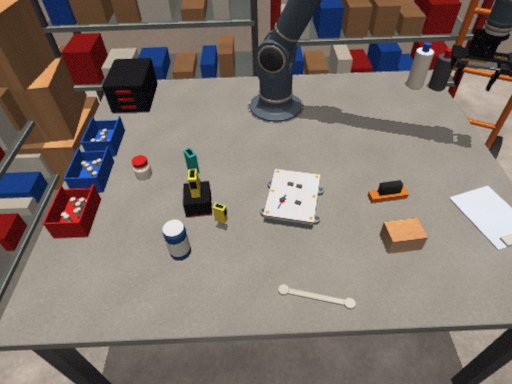

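Top view (800×600 scale): scraper (173,341), cover (336,328) with chips (329,306), (325,343), (339,348), (355,311). Probe candidates: large yellow in the black rest (505,308), small yellow (453,268), turquoise (521,375). The large yellow one, in the rest, fits the description. I'll confirm it in a crop and measure.

```bash
cat > h.py <<'E'
import cv2, numpy as np
from scipy.spatial.transform import Rotation as R
from cell import readout, viewer
def rot(q): return R.from_quat(np.roll(q,-1)).as_matrix()
def rays(name,px,s=None):
    c=viewer.calibration(name); K=c["intrinsics"]; px=np.atleast_2d(np.asarray(px,float))
    d=(px-K[:2,2])/K[0,0]
    if name=="wrist":
        r=np.linalg.norm(d,axis=1)+1e-12; v=np.c_[d*(np.sin(r)/r)[:,None],np.cos(r)]
    else: v=np.c_[d,np.ones(len(d))]
    v=v*[1,-1,-1]
    if name=="wrist":
        T=c["hand_eye"]; M=rot(s["ee_rot"])
        return M@T[:3,3]+s["position"], v@(M@T[:3,:3]).T
    return c["origin"], v@rot(c["rotation"]).T
def world(name,px,z,s=None):
    o,v=rays(name,px,s); return o+v*((z-o[2])/v[:,2])[:,None]
def blobs(mask,amin):
    n,l,st,c=cv2.connectedComponentsWithStats(mask.astype(np.uint8))
    return [(st[i,4],c[i].round(1),np.argwhere(l==i)[:,::-1]) for i in range(1,n) if st[i,4]>=amin]
def hsv(im): return cv2.cvtColor(im,cv2.COLOR_RGB2HSV).astype(int)
def rect(P):
    (c,wh,a)=cv2.minAreaRect(P[:,:2].astype(np.float32)); return np.round(c,1),np.round(wh,1),round(a,1)
E
python3 - <<'E'
from h import *
im=cv2.cvtColor(cv2.imread('pics/top0.png'),cv2.COLOR_BGR2RGB)
cv2.imwrite('pics/crop1.png',cv2.resize(cv2.cvtColor(im[150:260,85:350],cv2.COLOR_RGB2BGR),None,fx=3,fy=3,interpolation=cv2.INTER_CUBIC))
h=hsv(im);H,S,V=h[...,0],h[...,1],h[...,2]
yy,xx=np.mgrid[:384,:512]
def show(n,m,z,a=15):
    for A,c,p in blobs(m,a): print(n,A,c,rect(world("top",p,z)))
roi=(xx>80)&(xx<140)&(yy>200)&(yy<235)
show("foot",roi&(S>150)&(V>70)&(H<20),22)
show("grip",roi&(V<45),62)
roi=(xx>175)&(xx<255)&(yy>165)&(yy<255)
show("cover",roi&(V>110)&(S<80),40,500)
show("yellow",(xx>270)&(xx<350)&(H>22)&(H<35)&(S>150)&(V>80),140)
show("rest",(xx>290)&(xx<340)&(yy>180)&(yy<225)&(V<45),60,200)
for n,p,z in [("carton",(112,155),60),("can",(329,137),115),("jar",(397,250),70)]: print(n,world("top",[p],z).round())
E
```

```text
foot 275 [113.3 220.5] (array([526.7, 325.5]), array([ 36.3, 120.1]), 7.0)
grip 234 [107.8 217.9] (array([525.1, 321.7]), array([27. , 72.3]), 6.6)
cover 4059 [210.3 212.3] (array([523.1,  45.8]), array([192. , 261.7]), 74.5)
yellow 19 [289.2 172.5] (array([ 601. , -189.2]), array([28.1,  4.4]), 67.0)
yellow 70 [323.3 197.4] (array([ 530.4, -274.2]), array([26.5, 43.5]), 86.1)
carton [[709. 310.  60.]]
can [[ 702. -312.  115.]]
jar [[ 379. -473.   70.]]
```

View pics/crop1.png

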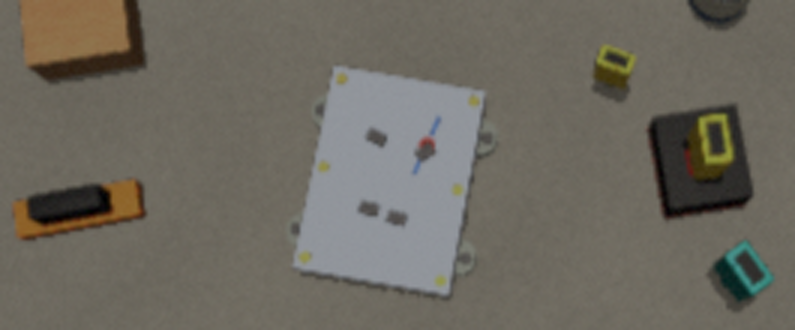

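Confirmed: the large yellow probe standing in the rest, crop (712,145). Next I work out cover, chip and spot positions, plus the move to above the scraper.

```bash
cat >> h.py <<'E'
def goal(pos,ang,s=None):
    """shift/turn in move units to TCP pos, tool down, closing axis (tool y) at ang deg (mod 180)"""
    s=s or readout.observe(); M=rot(s["ee_rot"]); best=None
    for k in (0,180):
        a=np.radians(ang+k); y=np.array([np.cos(a),np.sin(a),0]); z=np.array([0,0,-1.]); G=np.c_[np.cross(y,z),y,z]
        w=R.from_matrix(M.T@G).as_rotvec()/np.pi
        if best is None or np.linalg.norm(w)<np.linalg.norm(best): best=w
    d=M.T@(np.asarray(pos,float)-s["position"])/800
    print("t",round(s["t"],2),"pos",s["position"].round(1),"F",s["contact_force"].round(1),"op",round(s["opening"],1),"grip",round(s["grip_force"],1),"q7",s["joints"][6].round(2))
    print("d",d.round(4),"w",best.round(4))
E
python3 - <<'E'
from h import *
f=lambda p:np.array(p)/3.+[85,150]-[.33,.33]
c=world("top",f([(335,67),(484,92),(449,296),(294,268)]),40)[:,:2]
print(c.round(1),c.mean(0), [np.linalg.norm(c[i]-c[i-1]).round() for i in range(4)])
e=(c[0]+c[1]-c[2]-c[3]); ang=np.degrees(np.arctan2(e[1],e[0])); print("cover x ang",ang)
o=c.mean(0); u=e/np.linalg.norm(e); M=np.array([u,[-u[1],u[0]]])
for n,p,z in [("chip",(376,137),46),("chip",(368,209),46),("chip",(397,217),46),("chip",(425,151),46),("spot",(428,146),40),("b1",(440,118),40),("b2",(415,174),40)]:
    w=world("top",f([p]),z)[0,:2]; print(n,w.round(1),(M@(w-o)).round(1))
print("end +x",o+u*140,"start",o-u*82)
goal([526,324,110],7)
E
```

```text
[[646.7  71.3]
 [611.8 -71.6]
 [417.5 -26.3]
 [453.8 117.8]] [532.44444079  22.8232906 ] [np.float64(198.0), np.float64(147.0), np.float64(200.0), np.float64(149.0)]
cover x ang -13.338928198794955
chip [573.2  34.3] [37.  20.6]
chip [504.1  45.1] [-32.7  15.2]
chip [494.6  18.2] [-35.7 -13.3]
chip [556.3 -11.7] [ 31.2 -28.1]
spot [562.2 -14.5] [ 37.6 -29.5]
b1 [589.  -27.6] [ 66.6 -36. ]
b2 [535.8  -0.6] [  8.7 -22.1]
end +x [668.66756931  -9.47623349] start [452.65660837  41.74158328]
t 0.1 pos [255.7 624.1 221.6] F [-0.1  0.6  0.3] op 86.9 grip 0.0 q7 -0.08
d [-0.4549 -0.2188  0.1399] w [-5.000e-04  3.000e-04  3.373e-01]
```

```bash
python3 -m creep '[{"dx":-0.455,"dy":-0.219,"dz":0.14,"wz":0.337,"fingers":80},{"dx":-0.455,"dy":-0.219,"dz":0.14,"wz":0.337,"fingers":80},{"dx":-0.455,"dy":-0.219,"dz":0.14,"wz":0.337,"fingers":80},{"dx":-0.455,"dy":-0.219,"dz":0.14,"wz":0.337,"fingers":80},{"dx":-0.455,"dy":-0.219,"dz":0.14,"wz":0.337,"fingers":80},{"dx":-0.455,"dy":-0.219,"dz":0.14,"wz":0.337,"fingers":80},{"dx":-0.455,"dy":-0.219,"dz":0.14,"wz":0.337,"fingers":80},{"dx":-0.455,"dy":-0.219,"dz":0.14,"wz":0.337,"fingers":80},{"dx":-0.455,"dy":-0.219,"dz":0.14,"wz":0.337,"fingers":80},{"dx":-0.455,"dy":-0.219,"dz":0.14,"wz":0.337,"fingers":80},{"dx":-0.455,"dy":-0.219,"dz":0.14,"wz":0.337,"fingers":80},{"dx":-0.455,"dy":-0.219,"dz":0.14,"wz":0.337,"fingers":80}]' 40
python3 - <<'E'
from h import *
s=readout.observe(); im=viewer.read_camera("wrist")
cv2.imwrite('pics/w1.png',cv2.cvtColor(im,cv2.COLOR_RGB2BGR))
goal([526,324,27],7,s)
h=hsv(im);H,S,V=h[...,0],h[...,1],h[...,2]
for A,c,p in blobs((S>150)&(V>70)&(H<20),300): print("foot",A,c,rect(world("wrist",p,22,s)))
E
```

```text
t 0.1 pos [255.7 624.1 221.6] F [-0.1  0.6  0.3] op 86.9 grip 0.0 q7 -0.08
d [-0.4549 -0.2186  0.2437] w [-5.000e-04  3.000e-04  3.373e-01]
foot 302 [108.5 270.7] (array([309., 350.]), array([33.2, 74. ]), 74.7)
foot 1254 [422.8 299.1] (array([573.5, 806.6]), array([229.8,  31.7]), 67.8)
foot 305 [504.9 373.3] (array([1093.3, 1064.1]), array([227.7,  73.5]), 12.8)validation failed for argument at $[0]...
```

View pics/w1.png

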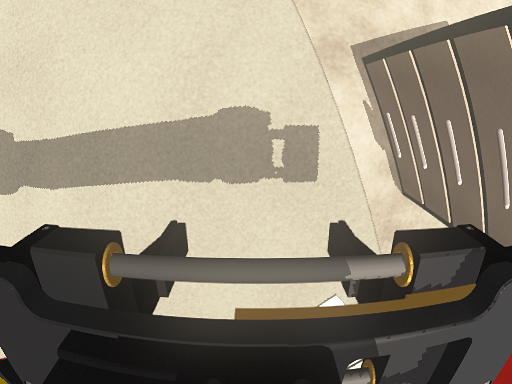

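The wrist view shows only bench: the call was refused, probably because it needs every key in each row.

```bash
python3 -m creep '[{"dx":-0.455,"dy":-0.219,"dz":0.14,"wx":0,"wy":0,"wz":0.337,"fingers":80},{"dx":-0.455,"dy":-0.219,"dz":0.14,"wx":0,"wy":0,"wz":0.337,"fingers":80},{"dx":-0.455,"dy":-0.219,"dz":0.14,"wx":0,"wy":0,"wz":0.337,"fingers":80},{"dx":-0.455,"dy":-0.219,"dz":0.14,"wx":0,"wy":0,"wz":0.337,"fingers":80},{"dx":-0.455,"dy":-0.219,"dz":0.14,"wx":0,"wy":0,"wz":0.337,"fingers":80},{"dx":-0.455,"dy":-0.219,"dz":0.14,"wx":0,"wy":0,"wz":0.337,"fingers":80},{"dx":-0.455,"dy":-0.219,"dz":0.14,"wx":0,"wy":0,"wz":0.337,"fingers":80},{"dx":-0.455,"dy":-0.219,"dz":0.14,"wx":0,"wy":0,"wz":0.337,"fingers":80},{"dx":-0.455,"dy":-0.219,"dz":0.14,"wx":0,"wy":0,"wz":0.337,"fingers":80},{"dx":-0.455,"dy":-0.219,"dz":0.14,"wx":0,"wy":0,"wz":0.337,"fingers":80},{"dx":-0.455,"dy":-0.219,"dz":0.14,"wx":0,"wy":0,"wz":0.337,"fingers":80}]' 40
python3 - <<'E'
from h import *
s=readout.observe(); im=viewer.read_camera("wrist")
cv2.imwrite('pics/w2.png',cv2.cvtColor(im,cv2.COLOR_RGB2BGR))
goal([526,324,27],7,s)
h=hsv(im);H,S,V=h[...,0],h[...,1],h[...,2]
for A,c,p in blobs((S>150)&(V>70)&(H<20),300): print("foot",A,c,rect(world("wrist",p,22,s)))
E
```

```text
t: 1.25
position: [525.7, 325.1, 110.3]
ee_rot: [-0.001, 0.662, 0.749, -0.0]
contact_force: [-0.2, 1.2, -0.2]
opening: 80.2
grip_force: 0.0
t 1.25 pos [525.7 325.1 110.3] F [-0.2  1.2 -0.2] op 80.2 grip 0.0 q7 -0.36
d [-0.0015  0.0003  0.1041] w [-0.0003 -0.0002  0.0004]
foot 1352 [255.  184.4] (array([525.3, 326.4]), array([ 35.4, 119.9]), 7.1)
foot 368 [118.6 267.5] (array([391.1, 227.6]), array([58.7, 22. ]), 83.7)
foot 1510 [411.1 300.9] (array([720.7, 216.5]), array([192.9,  21.9]), 7.1)
foot 305 [504.9 373.3] (array([1072.7,   -7.9]), array([ 51. , 157.9]), 42.2)
```

The wrist view agrees to within 2 mm (525.3, 326.4, 7.1°). Descend and grip.

```bash
python3 -m creep '[{"dx":0,"dy":0,"dz":0.06,"wx":0,"wy":0,"wz":0,"fingers":80},{"dx":0,"dy":0,"dz":0.104,"wx":0,"wy":0,"wz":0,"fingers":80},{"dx":0,"dy":0,"dz":0.104,"wx":0,"wy":0,"wz":0,"fingers":80},{"dx":0,"dy":0,"dz":0.104,"wx":0,"wy":0,"wz":0,"fingers":15},{"dx":0,"dy":0,"dz":0.104,"wx":0,"wy":0,"wz":0,"fingers":15},{"dx":0,"dy":0,"dz":0.104,"wx":0,"wy":0,"wz":0,"fingers":15},{"dx":0,"dy":0,"dz":0.104,"wx":0,"wy":0,"wz":0,"fingers":15},{"dx":0,"dy":0,"dz":0.104,"wx":0,"wy":0,"wz":0,"fingers":15},{"dx":0,"dy":0,"dz":0.104,"wx":0,"wy":0,"wz":0,"fingers":15},{"dx":0,"dy":0,"dz":0.104,"wx":0,"wy":0,"wz":0,"fingers":15}]' 45
python3 -c "
from h import *
goal([445,43,110],-13.3)"
```

```text
t: 2.3
position: [526.3, 324.6, 27.5]
ee_rot: [-0.0, 0.662, 0.749, 0.0]
contact_force: [-0.2, -0.6, -0.1]
opening: 31.8
grip_force: 0.0
t 2.3 pos [526.3 324.6  27.5] F [-0.2 -0.6 -0.1] op 31.8 grip 0.0 q7 -0.33
d [-0.3368 -0.1441 -0.1032] w [ 0.000e+00 -1.000e-04  1.131e-01]
```

```bash
python3 -m creep '[{"dx":0,"dy":0,"dz":0,"wx":0,"wy":0,"wz":0,"fingers":15},{"dx":0,"dy":0,"dz":0,"wx":0,"wy":0,"wz":0,"fingers":15},{"dx":0,"dy":0,"dz":0,"wx":0,"wy":0,"wz":0,"fingers":15},{"dx":0,"dy":0,"dz":0,"wx":0,"wy":0,"wz":0,"fingers":15},{"dx":0,"dy":0,"dz":-0.05,"wx":0,"wy":0,"wz":0,"fingers":15},{"dx":0,"dy":0,"dz":-0.1,"wx":0,"wy":0,"wz":0,"fingers":15},{"dx":0,"dy":0,"dz":-0.1,"wx":0,"wy":0,"wz":0,"fingers":15}]' 45
python3 -c "
from h import *
goal([450,39.3,107.5],-13.3)"
```

```text
t: 3.0
position: [529.6, 326.4, 112.4]
ee_rot: [0.001, 0.662, 0.749, 0.005]
contact_force: [1.8, 0.9, -3.3]
opening: 23.5
grip_force: 45.0
t 3.0 pos [529.6 326.4 112.4] F [ 1.8  0.9 -3.3] op 23.5 grip 45.0 q7 -0.36
d [-0.344  -0.1428  0.0032] w [ 0.0026 -0.0021  0.113 ]
```

```bash
python3 -m creep '[{"dx":-0.3405,"dy":-0.138,"dz":0,"wx":0,"wy":0,"wz":0.113,"fingers":15},{"dx":-0.3405,"dy":-0.138,"dz":0,"wx":0,"wy":0,"wz":0.113,"fingers":15},{"dx":-0.3405,"dy":-0.138,"dz":0,"wx":0,"wy":0,"wz":0.113,"fingers":15},{"dx":-0.3405,"dy":-0.138,"dz":0,"wx":0,"wy":0,"wz":0.113,"fingers":15},{"dx":-0.3405,"dy":-0.138,"dz":0,"wx":0,"wy":0,"wz":0.113,"fingers":15},{"dx":-0.3405,"dy":-0.138,"dz":0,"wx":0,"wy":0,"wz":0.113,"fingers":15},{"dx":-0.3405,"dy":-0.138,"dz":0,"wx":0,"wy":0,"wz":0.113,"fingers":15},{"dx":-0.3405,"dy":-0.138,"dz":0,"wx":0,"wy":0,"wz":0.113,"fingers":15},{"dx":-0.3405,"dy":-0.138,"dz":0,"wx":0,"wy":0,"wz":0.113,"fingers":15},{"dx":-0.3405,"dy":-0.138,"dz":0,"wx":0,"wy":0,"wz":0.113,"fingers":15}]'
python3 - <<'E'
from h import *
s=readout.observe(); im=viewer.read_camera("wrist"); goal([450,39.3,69],-13.3,s); print(s["ee_rot"].round(4))
cv2.imwrite('pics/w3.png',cv2.cvtColor(im,cv2.COLOR_RGB2BGR))
E
```

```text
t: 4.0
position: [450.4, 42.0, 107.0]
ee_rot: [-0.0, 0.783, 0.622, -0.0]
contact_force: [-0.8, 0.5, -3.7]
opening: 23.7
grip_force: 45.0
t 4.0 pos [450.4  42.  107. ] F [-0.8  0.5 -3.7] op 23.7 grip 45.0 q7 -0.24
d [-0.0034  0.0003  0.0475] w [-0.0001 -0.      0.001 ]
[-2.000e-04  7.833e-01  6.216e-01 -1.000e-04]
```

View pics/w3.png

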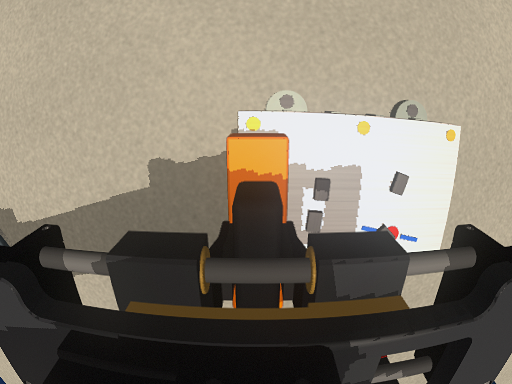

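Scraper is held square, with its foot left of chips (321,188), (314,220), (399,183) and the one by the red spot (390,230). Lower onto the cover.

```bash
python3 -m creep '[{"dx":-0.0035,"dy":0,"dz":0.03,"wx":0,"wy":0,"wz":0,"fingers":15},{"dx":-0.0035,"dy":0,"dz":0.042,"wx":0,"wy":0,"wz":0,"fingers":15},{"dx":-0.0035,"dy":0,"dz":0.047,"wx":0,"wy":0,"wz":0,"fingers":15},{"dx":-0.0035,"dy":0,"dz":0.048,"wx":0,"wy":0,"wz":0,"fingers":15},{"dx":-0.0035,"dy":0,"dz":0.048,"wx":0,"wy":0,"wz":0,"fingers":15}]'
python3 -m creep '[{"dx":0,"dy":0,"dz":0.001,"wx":0,"wy":0,"wz":0,"fingers":15},{"dx":0,"dy":0,"dz":0.001,"wx":0,"wy":0,"wz":0,"fingers":15}]'
python3 -c "
from h import *
goal([532.4+.973*120-.7,22.8-.231*120-2.9,68],-13.3)"
```

```text
t: 4.55
position: [450.0, 38.1, 69.2]
ee_rot: [0.0, 0.784, 0.621, 0.0]
contact_force: [0.3, 0.7, -2.3]
opening: 23.5
grip_force: 45.0
t: 4.75
position: [449.9, 38.0, 68.5]
ee_rot: [0.0, 0.784, 0.621, 0.0]
contact_force: [0.3, -0.3, -2.7]
opening: 23.8
grip_force: 45.0
t 4.75 pos [449.9  38.   68.5] F [ 0.3 -0.3 -2.7] op 23.8 grip 45.0 q7 -0.19
d [0.0012 0.2547 0.0008] w [ 0.0002 -0.0002  0.0001]
```

```bash
python3 -m creep '[{"dx":0,"dy":0.012,"dz":0.0006,"wx":0,"wy":0,"wz":0,"fingers":15},{"dx":0,"dy":0.03,"dz":0.0006,"wx":0,"wy":0,"wz":0,"fingers":15},{"dx":0,"dy":0.048,"dz":0.0006,"wx":0,"wy":0,"wz":0,"fingers":15},{"dx":0,"dy":0.066,"dz":0.0006,"wx":0,"wy":0,"wz":0,"fingers":15},{"dx":0,"dy":0.084,"dz":0.0006,"wx":0,"wy":0,"wz":0,"fingers":15},{"dx":0,"dy":0.102,"dz":0.0006,"wx":0,"wy":0,"wz":0,"fingers":15},{"dx":0,"dy":0.12,"dz":0.0006,"wx":0,"wy":0,"wz":0,"fingers":15},{"dx":0,"dy":0.138,"dz":0.0006,"wx":0,"wy":0,"wz":0,"fingers":15},{"dx":0,"dy":0.156,"dz":0.0006,"wx":0,"wy":0,"wz":0,"fingers":15}]'
python3 -m creep '[{"dx":0,"dy":0.018,"dz":0,"wx":0,"wy":0,"wz":0,"fingers":15},{"dx":0,"dy":0.036,"dz":0,"wx":0,"wy":0,"wz":0,"fingers":15},{"dx":0,"dy":0.054,"dz":0,"wx":0,"wy":0,"wz":0,"fingers":15},{"dx":0,"dy":0.072,"dz":0,"wx":0,"wy":0,"wz":0,"fingers":15},{"dx":0,"dy":0.086,"dz":0,"wx":0,"wy":0,"wz":0,"fingers":15},{"dx":0,"dy":0.098,"dz":0,"wx":0,"wy":0,"wz":0,"fingers":15},{"dx":0,"dy":0.1,"dz":0,"wx":0,"wy":0,"wz":0,"fingers":15}]'
python3 - <<'E'
from h import *
s=readout.observe(); im=viewer.read_camera("wrist"); goal([526,324,27.5],7,s)
im2=viewer.read_camera("scene")
a=cv2.resize(im2[140:260,220:380],None,fx=3,fy=3,interpolation=cv2.INTER_CUBIC)
t=cv2.resize(viewer.read_camera("top")[140:260,160:265],None,fx=3,fy=3,interpolation=cv2.INTER_CUBIC)
cv2.imwrite('pics/s4.png',cv2.cvtColor(np.hstack([a,t]),cv2.COLOR_RGB2BGR))
E
```

```text
t: 5.65
position: [572.9, 8.6, 67.6]
ee_rot: [0.0, 0.784, 0.621, 0.0]
contact_force: [-0.1, 0.2, -2.9]
opening: 23.8
grip_force: 45.0
t: 6.35
position: [650.3, -9.7, 67.5]
ee_rot: [0.0, 0.784, 0.62, 0.0]
contact_force: [-0.0, 0.2, -3.8]
opening: 23.7
grip_force: 45.0
t 6.35 pos [650.3  -9.7  67.5] F [-0.   0.2 -3.8] op 23.7 grip 45.0 q7 -0.04
d [ 0.3702 -0.2473  0.0497] w [ 3.000e-04  1.000e-04 -1.128e-01]
```

View pics/s4.png

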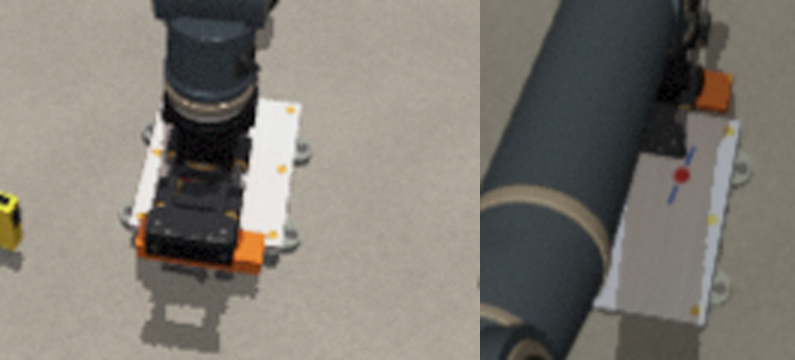

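Visible part of the cover is clear, with the spot at (682,175) exposed. Carry the scraper back up and over, then check the whole cover.

```bash
python3 -m creep '[{"dx":0,"dy":0,"dz":-0.05,"wx":0,"wy":0,"wz":0,"fingers":15},{"dx":0.06,"dy":-0.05,"dz":-0.07,"wx":0,"wy":0,"wz":-0.02,"fingers":15},{"dx":0.37,"dy":-0.247,"dz":-0.05,"wx":0,"wy":0,"wz":-0.113,"fingers":15},{"dx":0.37,"dy":-0.247,"dz":-0.05,"wx":0,"wy":0,"wz":-0.113,"fingers":15},{"dx":0.37,"dy":-0.247,"dz":-0.05,"wx":0,"wy":0,"wz":-0.113,"fingers":15},{"dx":0.37,"dy":-0.247,"dz":-0.05,"wx":0,"wy":0,"wz":-0.113,"fingers":15},{"dx":0.37,"dy":-0.247,"dz":-0.05,"wx":0,"wy":0,"wz":-0.113,"fingers":15},{"dx":0.37,"dy":-0.247,"dz":-0.05,"wx":0,"wy":0,"wz":-0.113,"fingers":15},{"dx":0.37,"dy":-0.247,"dz":-0.05,"wx":0,"wy":0,"wz":-0.113,"fingers":15},{"dx":0.37,"dy":-0.247,"dz":-0.05,"wx":0,"wy":0,"wz":-0.113,"fingers":15},{"dx":0.37,"dy":-0.247,"dz":-0.05,"wx":0,"wy":0,"wz":-0.113,"fingers":15}]'
python3 - <<'E'
from h import *
goal([526,324,28],7)
t=viewer.read_camera("top"); cv2.imwrite('pics/t5f.png',cv2.cvtColor(t,cv2.COLOR_RGB2BGR))
c=viewer.read_camera("scene")
a=cv2.resize(t[150:270,165:275],None,fx=3.5,fy=3.5,interpolation=cv2.INTER_CUBIC)
b=cv2.resize(c[150:270,245:355],None,fx=3.5,fy=3.5,interpolation=cv2.INTER_CUBIC)
cv2.imwrite('pics/t5.png',cv2.cvtColor(np.hstack([a,b]),cv2.COLOR_RGB2BGR))
h=hsv(t);H,S,V=h[...,0],h[...,1],h[...,2]; yy,xx=np.mgrid[:384,:512]; roi=(xx>180)&(xx<250)&(yy>170)&(yy<250)
for n,m in (("red",roi&((H<8)|(H>172))&(S>120)),("blue",roi&(H>95)&(H<125)&(S>90))):
    for A,cc,p in blobs(m,3): print(n,A,cc,world("top",[cc],40).round(1))
    q=np.argwhere(m)[:,::-1]; P=world("top",q,40)[:,:2]; print(n,"mean",P.mean(0).round(1)); 
    if n=="blue": e=np.linalg.svd(P-P.mean(0))[2][0]; print("ang",np.degrees(np.arctan(e[1]/e[0])))
E
```

```text
t: 7.6
position: [524.8, 322.7, 107.7]
ee_rot: [0.001, 0.663, 0.749, -0.0]
contact_force: [0.3, -0.1, -2.5]
opening: 23.4
grip_force: 45.0
t 7.6 pos [524.8 322.7 107.7] F [ 0.3 -0.1 -2.5] op 23.4 grip 45.0 q7 -0.35
d [0.0016 0.0017 0.0996] w [-0.      0.0004  0.    ]
red 12 [226.7 198.2] [[562.8 -12.7  40. ]]
red mean [562.6 -12.6]
blue 3 [223.7 205. ] [[543.4  -3.   40. ]]
blue mean [562.9 -12.7]
ang -26.508821201779863
```

View pics/t5.png

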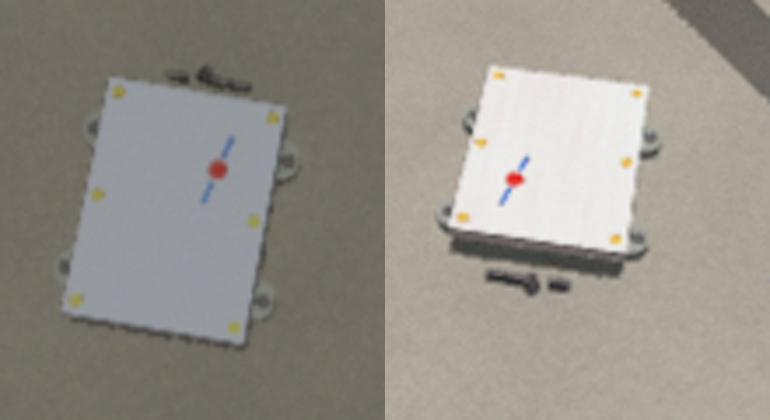

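Cover is clear; the chips lie on the bench beyond its far edge (165–250,75 in the left half). Spot is at (562.7, −12.7), lines at −26.5°. Set the scraper down and release.

```bash
python3 -m creep '[{"dx":0,"dy":0,"dz":0.05,"wx":0,"wy":0,"wz":0,"fingers":15},{"dx":0,"dy":0,"dz":0.085,"wx":0,"wy":0,"wz":0,"fingers":15},{"dx":0,"dy":0,"dz":0.096,"wx":0,"wy":0,"wz":0,"fingers":15},{"dx":0,"dy":0,"dz":0.1,"wx":0,"wy":0,"wz":0,"fingers":15},{"dx":0,"dy":0,"dz":0.1005,"wx":0,"wy":0,"wz":0,"fingers":15},{"dx":0,"dy":0,"dz":0.1005,"wx":0,"wy":0,"wz":0,"fingers":15}]'
python3 -m creep '[{"dx":0,"dy":0,"dz":0,"wx":0,"wy":0,"wz":0,"fingers":70},{"dx":0,"dy":0,"dz":0,"wx":0,"wy":0,"wz":0,"fingers":70},{"dx":0,"dy":0,"dz":0,"wx":0,"wy":0,"wz":0,"fingers":70},{"dx":0,"dy":0,"dz":0,"wx":0,"wy":0,"wz":0,"fingers":70},{"dx":0,"dy":0,"dz":0,"wx":0,"wy":0,"wz":0,"fingers":70},{"dx":0,"dy":0,"dz":0,"wx":0,"wy":0,"wz":0,"fingers":70},{"dx":0,"dy":0,"dz":-0.05,"wx":0,"wy":0,"wz":0,"fingers":70},{"dx":0,"dy":0,"dz":-0.11,"wx":0,"wy":0,"wz":0,"fingers":70},{"dx":0,"dy":0,"dz":-0.17,"wx":0,"wy":0,"wz":0,"fingers":70},{"dx":0,"dy":0,"dz":-0.23,"wx":0,"wy":0,"wz":0,"fingers":70},{"dx":0,"dy":0,"dz":-0.24,"wx":0,"wy":0,"wz":0,"fingers":70},{"dx":0,"dy":0,"dz":-0.24,"wx":0,"wy":0,"wz":0,"fingers":70}]'
python3 - <<'E'
from h import *
s=readout.observe(); im=viewer.read_camera("wrist")
h=hsv(im);H,S,V=h[...,0],h[...,1],h[...,2]
for A,c,p in blobs((S>150)&(V>70)&(H<20),300): print("foot",A,c,rect(world("wrist",p,22,s)))
goal([530,-274,222],86,s)
E
```

```text
t: 8.3
position: [525.8, 324.7, 28.6]
ee_rot: [0.0, 0.662, 0.749, 0.001]
contact_force: [-0.7, -0.0, -2.4]
opening: 23.5
grip_force: 45.0
t: 9.5
position: [525.5, 324.9, 221.4]
ee_rot: [0.0, 0.662, 0.749, 0.002]
contact_force: [-0.4, 0.2, 0.1]
opening: 69.7
grip_force: 0.0
foot 649 [252.9 169.9] (array([524.3, 325.7]), array([ 35.7, 118.3]), 6.8)
foot 309 [131.5 271. ] (array([354.8, 153.3]), array([26.5, 79. ]), 8.7)
foot 366 [381.9 265.8] (array([729. , 198.8]), array([28.2, 83.5]), 20.9)
foot 1598 [401.9 302.1] (array([793.7, 131.5]), array([293. ,  31.7]), 6.7)
foot 305 [504.9 373.3] (array([1325.3, -193.6]), array([ 74.2, 230.1]), 42.2)
t 9.5 pos [525.5 324.9 221.4] F [-0.4  0.2  0.1] op 69.7 grip 0.0 q7 -0.39
d [-0.7436 -0.0865 -0.0029] w [ 1.600e-03  2.000e-04 -4.385e-01]
```

```bash
python3 -m creep '[{"dx":-0.7436,"dy":-0.0865,"dz":0,"wx":0,"wy":0,"wz":-0.4385,"fingers":70},{"dx":-0.7436,"dy":-0.0865,"dz":0,"wx":0,"wy":0,"wz":-0.4385,"fingers":70},{"dx":-0.7436,"dy":-0.0865,"dz":0,"wx":0,"wy":0,"wz":-0.4385,"fingers":70},{"dx":-0.7436,"dy":-0.0865,"dz":0,"wx":0,"wy":0,"wz":-0.4385,"fingers":70},{"dx":-0.7436,"dy":-0.0865,"dz":0,"wx":0,"wy":0,"wz":-0.4385,"fingers":70},{"dx":-0.7436,"dy":-0.0865,"dz":0,"wx":0,"wy":0,"wz":-0.4385,"fingers":70},{"dx":-0.7436,"dy":-0.0865,"dz":0,"wx":0,"wy":0,"wz":-0.4385,"fingers":70},{"dx":-0.7436,"dy":-0.0865,"dz":0,"wx":0,"wy":0,"wz":-0.4385,"fingers":70},{"dx":-0.7436,"dy":-0.0865,"dz":0,"wx":0,"wy":0,"wz":-0.4385,"fingers":70},{"dx":-0.7436,"dy":-0.0865,"dz":0,"wx":0,"wy":0,"wz":-0.4385,"fingers":70},{"dx":-0.7436,"dy":-0.0865,"dz":0,"wx":0,"wy":0,"wz":-0.4385,"fingers":70},{"dx":-0.7436,"dy":-0.0865,"dz":0,"wx":0,"wy":0,"wz":-0.4385,"fingers":70}]'
python3 -m creep '[{"dx":0,"dy":0,"dz":0,"wx":0,"wy":0,"wz":0,"fingers":70},{"dx":0,"dy":0,"dz":0,"wx":0,"wy":0,"wz":0,"fingers":70},{"dx":0,"dy":0,"dz":0,"wx":0,"wy":0,"wz":0,"fingers":70}]' >/dev/null
python3 - <<'E'
from h import *
s=readout.observe(); im=viewer.read_camera("wrist")
cv2.imwrite('pics/w6.png',cv2.cvtColor(im,cv2.COLOR_RGB2BGR))
h=hsv(im);H,S,V=h[...,0],h[...,1],h[...,2]
for A,c,p in blobs((H>22)&(H<35)&(S>150)&(V>80),100): print("yel",A,c,rect(world("wrist",p,140,s)))
goal([530,-274,222],86,s)
E
```

```text
t: 10.75
position: [527.4, -249.1, 216.6]
ee_rot: [-0.002, 0.035, 0.999, 0.001]
contact_force: [0.6, -0.9, -0.4]
opening: 70.3
grip_force: 0.0
yel 1520 [224.5 189.3] (array([ 521.8, -273.6]), array([55.8, 32.2]), 4.4)
yel 566 [299.6 244.9] (array([ 574. , -208.9]), array([29.5, 28.5]), 84.5)
t 11.05 pos [ 528.5 -245.9  217.4] F [-0.5  0.5 -0.1] op 70.0 grip 0.0 q7 1.98
d [-0.0042 -0.0349 -0.0059] w [ 0.0006 -0.001   0.0006]
```

View pics/w6.png

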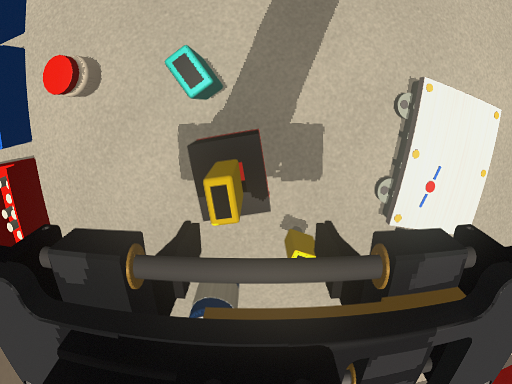

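Wrist view: probe top face ring with corners about (204,180), (236,176), (240,221), (208,225). The small yellow at (298,250) and turquoise (193,72) aren't wanted. Measure the top face.

```bash
python3 - <<'E'
from h import *
s=readout.observe()
im=cv2.cvtColor(cv2.imread('pics/w6.png'),cv2.COLOR_BGR2RGB)
h=hsv(im);H,S,V=h[...,0],h[...,1],h[...,2]
yy,xx=np.mgrid[:384,:512]; roi=(xx<260)&(xx>195)&(yy>150)&(yy<235)
print(np.percentile(V[roi&(H>20)&(H<35)&(S>150)],[10,30,50,70,90]))
for vt in (190,210,230):
    for A,c,p in blobs(roi&(H>20)&(H<35)&(S>150)&(V>vt),60): print(vt,A,c,rect(world("wrist",p,140,s)))
P=world("wrist",[(204,180),(236,176),(240,221),(208,225)],140,s)[:,:2]; print(P.round(1),P.mean(0))
a=P[0]+P[1]-P[2]-P[3]; print(np.degrees(np.arctan2(a[1],a[0])))
for k in P: pass
E
```

```text
[109. 119. 156. 212. 222.]
190 662 [221.  199.7] (array([ 529.6, -276.6]), array([42.3, 24. ]), 3.6)
210 494 [220.5 200.2] (array([ 530.2, -276.8]), array([41.2, 21.8]), 3.2)
[[ 509.6 -288.9]
 [ 508.1 -261.4]
 [ 548.6 -261.5]
 [ 550.7 -290.4]] [ 529.24856417 -275.56090888]
178.89068226106863
```

```bash
python3 -c "
from h import *
goal([529.8,-276.3,170],93.5)"
```

```text
t 11.1 pos [ 528.9 -245.6  217.8] F [0.3 1.5 0. ] op 69.7 grip 0.0 q7 1.98
d [-0.0039 -0.0383  0.0597] w [ 0.0006 -0.0007 -0.0408]
```

```bash
python3 -m creep '[{"dx":-0.004,"dy":-0.0383,"dz":0.03,"wx":0,"wy":0,"wz":-0.041,"fingers":75},{"dx":-0.004,"dy":-0.0383,"dz":0.06,"wx":0,"wy":0,"wz":-0.041,"fingers":75},{"dx":-0.004,"dy":-0.0383,"dz":0.06,"wx":0,"wy":0,"wz":-0.041,"fingers":75},{"dx":-0.004,"dy":-0.0383,"dz":0.06,"wx":0,"wy":0,"wz":-0.041,"fingers":75}]'
python3 - <<'E'
from h import *
s=readout.observe(); im=viewer.read_camera("wrist")
cv2.imwrite('pics/w7.png',cv2.cvtColor(im,cv2.COLOR_RGB2BGR))
h=hsv(im);H,S,V=h[...,0],h[...,1],h[...,2]
for vt in (100,180,200):
  for A,c,p in blobs((H>20)&(H<35)&(S>150)&(V>vt),150): print("yel",A,c,rect(world("wrist",p,140,s)))
goal([529.8,-276.3,83],93.5,s)
E
```

```text
t: 11.5
position: [530.4, -276.7, 171.1]
ee_rot: [-0.0, -0.031, 1.0, 0.001]
contact_force: [0.7, -0.3, -0.0]
opening: 75.4
grip_force: 0.0
yel 1990 [256.4 200.1] (array([ 520.8, -277.4]), array([57.8, 25.5]), 2.9)
yel 1236 [256.2 212.9] (array([ 528.4, -277. ]), array([42.4, 25.2]), 3.6)
yel 1212 [256.2 212.9] (array([ 528.4, -277. ]), array([42.4, 25. ]), 3.6)
t 11.5 pos [ 530.4 -276.7  171.1] F [ 0.7 -0.3 -0. ] op 75.4 grip 0.0 q7 2.17
d [0.0007 0.0004 0.1101] w [ 0.0004 -0.0002  0.0001]
```

View pics/w7.png

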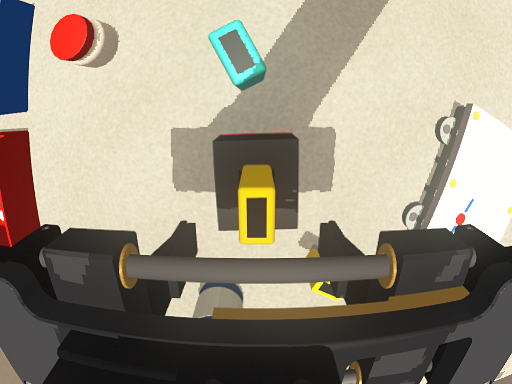

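Probe centred and square between the fingers (256,213). Descend, grip, then lift.

```bash
python3 -m creep '[{"dx":0.002,"dy":0,"dz":0.05,"wx":0,"wy":0,"wz":0,"fingers":75},{"dx":0.002,"dy":0,"dz":0.09,"wx":0,"wy":0,"wz":0,"fingers":75},{"dx":0.002,"dy":0,"dz":0.11,"wx":0,"wy":0,"wz":0,"fingers":75},{"dx":0.002,"dy":0,"dz":0.11,"wx":0,"wy":0,"wz":0,"fingers":75},{"dx":0.002,"dy":0,"dz":0.11,"wx":0,"wy":0,"wz":0,"fingers":18},{"dx":0.002,"dy":0,"dz":0.11,"wx":0,"wy":0,"wz":0,"fingers":18},{"dx":0.002,"dy":0,"dz":0.11,"wx":0,"wy":0,"wz":0,"fingers":18},{"dx":0.002,"dy":0,"dz":0.11,"wx":0,"wy":0,"wz":0,"fingers":18},{"dx":0.002,"dy":0,"dz":0.11,"wx":0,"wy":0,"wz":0,"fingers":18},{"dx":0.002,"dy":0,"dz":0.11,"wx":0,"wy":0,"wz":0,"fingers":18},{"dx":0.002,"dy":0,"dz":0.11,"wx":0,"wy":0,"wz":0,"fingers":18},{"dx":0.002,"dy":0,"dz":0.11,"wx":0,"wy":0,"wz":0,"fingers":18}]' 40
python3 -m creep '[{"dx":0,"dy":0,"dz":0,"wx":0,"wy":0,"wz":0,"fingers":18},{"dx":0,"dy":0,"dz":0,"wx":0,"wy":0,"wz":0,"fingers":18},{"dx":0,"dy":0,"dz":0,"wx":0,"wy":0,"wz":0,"fingers":18},{"dx":0,"dy":0,"dz":0,"wx":0,"wy":0,"wz":0,"fingers":18}]'
```

```text
t: 12.75
position: [528.4, -278.6, 83.2]
ee_rot: [-0.0, -0.029, 1.0, 0.0]
contact_force: [-1.6, 1.5, 0.4]
opening: 25.6
grip_force: 40.0
t: 13.15
position: [528.4, -278.6, 83.2]
ee_rot: [-0.0, -0.029, 1.0, 0.0]
contact_force: [-1.1, 2.2, 1.8]
opening: 25.9
grip_force: 40.0
```

```bash
python3 -m creep '[{"dx":0,"dy":0,"dz":-0.03,"wx":0,"wy":0,"wz":0,"fingers":18},{"dx":0,"dy":0,"dz":-0.07,"wx":0,"wy":0,"wz":0,"fingers":18},{"dx":0,"dy":0,"dz":-0.11,"wx":0,"wy":0,"wz":0,"fingers":18},{"dx":0,"dy":0,"dz":-0.11,"wx":0,"wy":0,"wz":0,"fingers":18},{"dx":0,"dy":0,"dz":-0.11,"wx":0,"wy":0,"wz":0,"fingers":18}]'
python3 -c "
from h import *
goal([562.7,-12.7,160],63.5)"
```

```text
t: 13.65
position: [528.2, -278.8, 171.1]
ee_rot: [0.0, -0.029, 1.0, -0.0]
contact_force: [-0.1, -0.6, -3.0]
opening: 25.9
grip_force: 40.0
t 13.65 pos [ 528.2 -278.8  171.1] F [-0.1 -0.6 -3. ] op 25.9 grip 40.0 q7 2.17
d [-0.0626  0.3295  0.0139] w [-0.000e+00  1.000e-04  1.659e-01]
```

```bash
python3 -m creep '[{"dx":-0.0626,"dy":0.3295,"dz":0.01,"wx":0,"wy":0,"wz":0.166,"fingers":18},{"dx":-0.0626,"dy":0.3295,"dz":0.01,"wx":0,"wy":0,"wz":0.166,"fingers":18},{"dx":-0.0626,"dy":0.3295,"dz":0.01,"wx":0,"wy":0,"wz":0.166,"fingers":18},{"dx":-0.0626,"dy":0.3295,"dz":0.01,"wx":0,"wy":0,"wz":0.166,"fingers":18},{"dx":-0.0626,"dy":0.3295,"dz":0.01,"wx":0,"wy":0,"wz":0.166,"fingers":18},{"dx":-0.0626,"dy":0.3295,"dz":0.01,"wx":0,"wy":0,"wz":0.166,"fingers":18},{"dx":-0.0626,"dy":0.3295,"dz":0.01,"wx":0,"wy":0,"wz":0.166,"fingers":18},{"dx":-0.0626,"dy":0.3295,"dz":0.01,"wx":0,"wy":0,"wz":0.166,"fingers":18},{"dx":-0.0626,"dy":0.3295,"dz":0.01,"wx":0,"wy":0,"wz":0.166,"fingers":18},{"dx":-0.0626,"dy":0.3295,"dz":0.01,"wx":0,"wy":0,"wz":0.166,"fingers":18}]'
python3 - <<'E'
from h import *
s=readout.observe(); im=viewer.read_camera("wrist")
cv2.imwrite('pics/w8.png',cv2.cvtColor(im,cv2.COLOR_RGB2BGR))
h=hsv(im);H,S,V=h[...,0],h[...,1],h[...,2]; 
for n,m in (("red",((H<8)|(H>172))&(S>120)),("blue",(H>95)&(H<125)&(S>90))):
    for A,cc,p in blobs(m,20):
        P=world("wrist",p,40,s)[:,:2]
        if np.linalg.norm(P.mean(0)-[562.7,-12.7])<60: print(n,A,cc,P.mean(0).round(1),rect(P))
goal([562.7,-12.7,120],63.5,s)
E
```

```text
t: 14.65
position: [562.4, -14.6, 162.8]
ee_rot: [-0.0, 0.231, 0.973, -0.0]
contact_force: [-0.1, -0.2, -2.0]
opening: 25.7
grip_force: 40.0
red 187 [255.6 183.5] [560.8 -15.7] (array([561. , -15.4]), array([15.1, 15.2]), 19.0)
blue 60 [255.9 163.1] [542.5  -6.1] (array([541.8,  -6.2]), array([ 3., 19.]), 63.3)
t 14.65 pos [562.4 -14.6 162.8] F [-0.1 -0.2 -2. ] op 25.7 grip 40.0 q7 1.2
d [0.0007 0.0024 0.0535] w [-0.0003 -0.0002 -0.001 ]
```

View pics/w8.png

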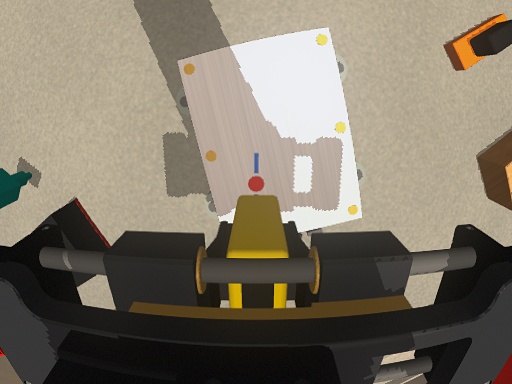

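Blue line is vertical in the wrist frame (255,163) and the red spot is at (256,184), so the probe is aligned. Wrist puts the spot at (561.0, −15.5). Small correction and descent.

```bash
python3 -m creep '[{"dx":0.0009,"dy":-0.0013,"dz":0.03,"wx":0,"wy":0,"wz":0,"fingers":18},{"dx":0.0009,"dy":-0.0013,"dz":0.05,"wx":0,"wy":0,"wz":0,"fingers":18},{"dx":0.0009,"dy":-0.0013,"dz":0.062,"wx":0,"wy":0,"wz":0,"fingers":18},{"dx":0.0009,"dy":-0.0013,"dz":0.062,"wx":0,"wy":0,"wz":0,"fingers":18},{"dx":0.0009,"dy":-0.0013,"dz":0.062,"wx":0,"wy":0,"wz":0,"fingers":18}]'
python3 - <<'E'
from h import *
goal([561.3,-15.1,102.2],63.4)
out=[]
for n,(x,y) in (("scene",(284,200)),("top",(226,198))):
    im=viewer.read_camera(n); out.append(cv2.resize(im[y-35:y+35,x-35:x+35],(400,400),interpolation=cv2.INTER_CUBIC))
cv2.imwrite('pics/s9.png',cv2.cvtColor(np.hstack(out),cv2.COLOR_RGB2BGR))
E
```

```text
t: 15.2
position: [562.2, -13.7, 114.1]
ee_rot: [0.0, 0.23, 0.973, 0.0]
contact_force: [0.9, -0.2, -1.2]
opening: 26.0
grip_force: 40.0
t 15.2 pos [562.2 -13.7 114.1] F [ 0.9 -0.2 -1.2] op 26.0 grip 40.0 q7 1.22
d [ 0.0002 -0.0021  0.0148] w [0.0001 0.0002 0.0003]
```

View pics/s9.png

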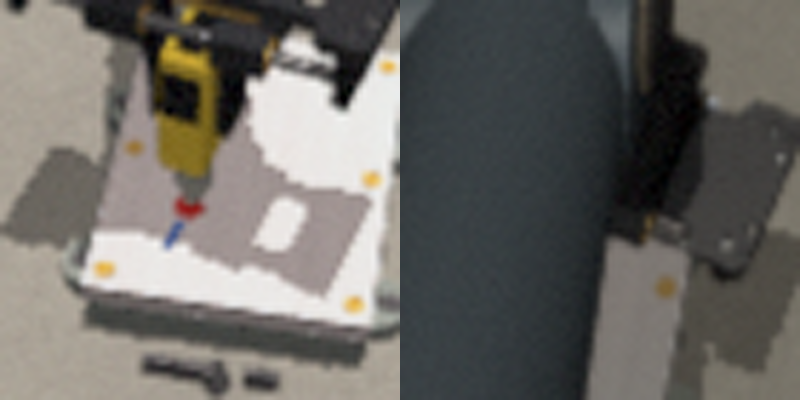

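The scene crop shows the tip right over the red spot (188,207). Press slowly.

```bash
python3 -m creep '[{"dx":0,"dy":-0.0018,"dz":0.004,"wx":0,"wy":0,"wz":0,"fingers":18},{"dx":0,"dy":-0.0018,"dz":0.007,"wx":0,"wy":0,"wz":0,"fingers":18},{"dx":0,"dy":-0.0018,"dz":0.009,"wx":0,"wy":0,"wz":0,"fingers":18},{"dx":0,"dy":-0.0018,"dz":0.0115,"wx":0,"wy":0,"wz":0,"fingers":18},{"dx":0,"dy":-0.0018,"dz":0.0135,"wx":0,"wy":0,"wz":0,"fingers":18},{"dx":0,"dy":-0.0018,"dz":0.0148,"wx":0,"wy":0,"wz":0,"fingers":18},{"dx":0,"dy":-0.0018,"dz":0.0148,"wx":0,"wy":0,"wz":0,"fingers":18},{"dx":0,"dy":-0.0018,"dz":0.0148,"wx":0,"wy":0,"wz":0,"fingers":18},{"dx":0,"dy":-0.0018,"dz":0.0148,"wx":0,"wy":0,"wz":0,"fingers":18}]'
python3 -c "
from h import *
goal([561.3,-15.1,102.2],63.4)
F=[]
for i in range(4):
    viewer.read_camera('top'); F.append(readout.observe()['contact_force'])
print(np.mean(F,0))"
```

```text
t: 16.2
position: [561.3, -14.6, 102.0]
ee_rot: [0.0, 0.229, 0.973, 0.0]
contact_force: [-1.3, 0.2, 3.0]
opening: 25.8
grip_force: 40.0
t 16.2 pos [561.3 -14.6 102. ] F [-1.3  0.2  3. ] op 25.8 grip 40.0 q7 1.23
d [-0.0002 -0.0005 -0.0003] w [0.0001 0.0001 0.0005]
[-0.28986527 -1.08199399  2.51417557]
```

TCP z reads 102.0 mm and the wrist force rose by about 4.7 N, which means the tip is about half-way in (4.4 N). The pose is steady, so I'm handing in.

```bash
python3 -c "
from cell import ticket
print(ticket.finish_job())"
```

```text
the job is handed in; nothing more can be done
None
```

The job is handed in, with no verdict shown: chips wiped onto the bench, scraper standing released, and the probe held upright on the red spot, lined up with the blue lines and the spring tip about half-way in by the wrist force.

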